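Put the coffee grinder back together and hold it on pulse

ROBOT

A 7-joint arm with a two-finger parallel gripper is mounted at the origin on a cart in front of the work surface, level with it; the furniture and walls round the work are solid. World frame = base frame: x ahead of the robot, y to its left, z up, the work surface at z = 0. Lengths are in m, angles in rad, forces in N, time in s.
With the tool pointing down it reaches from about 0.425 to 0.875 m from the base axis. Payload 9.9 kg.
Tool frame: the origin (TCP) lies midway between the tips of the shut fingers; the grasp point (between the pads) lies 19 mm behind it (robot.grip_depth is the distance from the TCP to the grasp point, in m); z points along the fingers, y is the line along which they close (so a half turn about z gives the same grasp; the last joint's range is limited). The gripper opens to 85 mm and grips with 20 to 120 N. Pads are 22 mm wide; open, the fingers measure 114 mm over their backs; the gripper's body (76 mm by 85 mm) begins 54 mm behind the grasp point. The pads swing forward as they close: fully open they stand 13 mm farther back than shut.
Start: joints at [1.121, 0.576, 0.025, 1.437, -0.015, 1.129, -0.057], TCP at [0.241, -0.63, 0.231] pointing down, gripper open.
Joint ranges: [-2.76, 2.76], [-0.34, 2.15], [-1.52, 1.57], [0.19, 2.46], [-1.09, 4.23], [0.17, 1.99], [-2.82, 2.82]. Speed limits (rad/s): [2.22, 2.22, 3.01, 3.01, 3.14, 3.14, 3.14].

INTERFACE

Orientations are given as a unit quaternion [w, x, y, z].
In Python, from workcell import status, snapshot, camera_info, order, robot gives the robot as it stands.
- The arm moves only by the shell command python3 -m pendant 'ROWS' [OPENING] [FORCE]. ROWS is JSON, a list of rows, each an object of numbers: "dx", "dy", "dz": the shift along the tool's x, y, z in mm; "wx", "wy", "wz": the turn, a rotation vector about the tool's x, y, z in rad. In form: [{"dx": .., "dy": .., "dz": .., "wx": .., "wy": .., "wz": ..}, ...]. A call has 1 to 10 rows; each row is the pose to reach, as a shift and turn from the pose commanded when the call began, along the tool's axes at that moment; what a row does not reach only later rows make up. A row lasts 1/10 s, in which the tool goes at most 50 mm and 8.59 degrees, less where a joint would pass 70% of its speed; a pose out of reach is approached as far as the arm can. A call with a gripper value outside its range is refused whole. OPENING is the opening, from -1 (shut) to 1 (fully open), set as the call begins (- or left out, the last holds). The fingers move at their own pace and stop on an object; FORCE is the grip in N (left out, the last holds). Time passes only in rows, so rows that repeat a pose let the fingers close. It gives the time, the measured TCP pose, the force, the opening and the grip force at its end, in the units of the state.
- status.read_state(): the state, without advancing time (a new reading comes with each control period).
- snapshot(name): name is "scene" or "top" or "wrist"; returns (picture, depth): 400x640x3 uint8, red, green, blue; 400x640 float32, m along the optical axis (not along the pixel's ray), 0 where there is no reading.
- camera_info(name): a dict with "mtx" (3x3 intrinsics, pixels), "k1" (the pictures are not rectified: a ray, as slopes to the right and down, at radius r is drawn at 1 + k1 r^2 times it, then the intrinsics apply), "R" (3x3) and "t" (3): a world point X has camera coordinates R X + t; the wrist camera has in their place "hand_eye" (4x4, takes a point from camera to tool coordinates, whose origin is the TCP and whose axes are the flange's). Camera axes: x right, y down, z forward; pixel columns grow to the right and rows downward; lengths in m; the calibration is good to about 2 mm. A picture is of the moment at which its call begins: read the wrist's pose just before it. camera_info takes no time and is no camera call.
- order.sign_off(): hands the job in; it is judged then, once.
The state is a dict: "clock": time; "q": joint angles; "dq": joint speeds; "effort": joint torques, N m; "tool_pos": TCP position; "tool_rot": TCP orientation; "wrist_force": force on the tool from outside, world axes, zero at the start; "ft_torque": the same for the moment, N m; "grip_width": finger opening in m; "finger_force": force on a finger pad.
Only numpy, scipy, OpenCV 4.12 (cv2) and the standard library are available. Lean on these libraries where they do the work, as an engineer would, in place of code of your own. Each camera call takes 0.05 s, during which the arm holds its last target. There are 200 camera calls.

TASK

Put the cordless coffee grinder on the desk back together and try it on pulse: stand the steel cup in the motor base and let go of it, then lower the lid over the cup so that its two tabs drop through the two gaps in the collar. Twist the lid clockwise, seen from above, against its spring to the half-way rib of the collar, about half of the way to the lock click, and finish with the gripper still holding it there, since it springs back when let go. It must not be turned on to the lock click, where it would run unattended, and the other things on the desk stay where they are.

Things in the scene. Friction and masses are not known exactly. Their poses are not given: they have to be found in the camera images.
- grinder: motor base, fixed on the desk: round steel foot, 104 mm wide, grey deck, black collar on top, 87 mm high. Origin on its upright axis at desk height. Its x axis runs through the two gaps of the collar; half a turn about the upright axis changes nothing.
- well (a point): centre of the floor of the round well that takes the cup, on the base's axis, 57 mm above its origin. The well is 63 mm wide and 18 mm deep.
- deck (a point): centre of the deck, the level (75 mm above the base's origin) on which the lid's edge and tabs rest. On it stands the collar, 96 mm wide and 12 mm high; its lip (5 mm, underside 7 mm above the deck) leaves an opening 77 mm wide, cut by two gaps 22 mm wide at +x and -x of the base; under the lip it is 86 mm wide. Tabs let down in the gaps turn clockwise only, under the lip.
- half_rib (a point): half-way mark: a single upright grey rib on the collar's outside, 41 degrees clockwise (from above) of the gap at +x; there is another across from it. A wide grey bar marks each gap, two ribs 85 degrees clockwise of it mark the lock.
- cup: loose open steel cup, round, 58 mm outside (59 mm at the rim), 62 mm high, about 160 g, a small blade inside. Origin at the centre of its underside, z along its axis. Seated in the well it stands 32 mm above the collar's top.
- lid: loose grey plastic lid: a deep round cap, open below, 73 mm wide, about 120 g. Origin at the centre of its lower edge, z up its axis. Two tabs, 14 mm wide, 5 mm high, stick out at the lower edge at +x and -x, 82 mm over both, a pointer rib above each. Inside 66 mm wide, 51 mm deep. In place its origin is 75 mm above the base's, on one axis. Half a turn changes nothing.
- lid_grip (a point): middle of the bar grip on the lid's top, 67 mm above the lid's origin: the bar is 54 mm long along the lid's x, 16 mm thick along its y, and stands from the flat top (56 mm above the lid's origin) up to 80 mm.
- contact_ring (a joint): sprung ring in the collar, rad, 0 at rest, grows as the tabs push it clockwise. Tabs put in at mid-gap meet it after 0.35 rad of turn; then it turns with the lid, pushes back with 0.06 N m plus 0.22 N m per rad, and turns the lid back when let go. Half-way rib: 0.37. From about 0.57 the tabs press on stiff sprung catches; behind them, at about 1.05, the lid locks with a click.
- mug: bystander: dark mug, 86 mm wide, 96 mm high
- balm_pot: bystander: round pot with a screwed lid, 69 mm wide, 41 mm high
- tape_roll: bystander: roll of tape lying flat, 93 mm wide, 48 mm high
- clip_tin: bystander: flat hinged tin, 63 x 98 x 25 mm
- glasses_pouch: bystander: patterned glasses pouch, 86 x 210 x 37 mm, nearest the robot
- eraser: bystander: eraser, 22 x 56 x 12 mm
There are look-alikes about, which are no part of the job. Leave any purple look-alike of the lid alone. Leave any yellow look-alike of the cup alone.

How it is judged:
On the way, in this order (a step that is already met when the one before it is completed fails the run):
1. the cup stands seated in the motor base's well and is let go (z of cup in the frame of grinder below 0.06 m and horizontal distance between cup and grinder below 0.005 m and angle between cup's own z axis and vertical below 0.06 rad and contact force between the fingers and cup below 0.1 N), for 0.2 s.
2. the lid is down over the cup, its tabs through the gaps of the collar, not yet on pulse (z of lid in the frame of grinder below 0.078 m and horizontal distance between lid and grinder below 0.004 m and angle between lid's own z axis and vertical below 0.06 rad and value of joint contact_ring below 0.15 rad), for 0.05 s.
At the end, for the whole second after the job is handed in: Cup seated in the well (3 mm in height, 5 mm off the axis); lid down in the collar (4 mm in height, 4 mm off the axis, tilt under 0.06 rad) and held still by the gripper (over 2 N) with the contact ring at 0.21 to 0.53 rad, short of the lock click (half-way rib at 0.37) (value of joint contact_ring between 0.21 and 0.53 rad and z of lid in the frame of grinder below 0.079 m and horizontal distance between lid and grinder below 0.004 m and angle between lid's own z axis and vertical below 0.06 rad and angular speed of lid below 0.1 rad/s and contact force between the fingers and lid above 2 N and z of cup in the frame of grinder below 0.06 m and horizontal distance between cup and grinder below 0.005 m); the arm keeps its last pose, push and grip.
It fails at once if the lid is turned on to the lock click (value of joint contact_ring above 0.85 rad).
It fails at once if another thing on the desk is pushed away by more than 2 cm (distance of any of mug, balm_pot, tape_roll, clip_tin, glasses_pouch, eraser from where it was at the start of the episode above 0.02 m).
It also fails if it takes over 58 s, if anything falls off the work surface, if the arm or the gripper's body presses on something with over 40 N, if the wrist force passes 120 N, or if a joint passes its speed limit or range.

## Working session

There is one attempt and no reset: what is moved stays moved. The work goes in short steps, Python scripts to look and compute and a shell command to move; the robot and the scene stay as the last step left them, time stands still between calls to the robot, and variables do not carry over. Pictures are saved under pics/ and viewed, at most 10 in all, crops included, and the job is handed in when it is done.

```bash
mkdir -p pics; ls; python3 - <<'E'
from workcell import status, snapshot, camera_info
import cv2,numpy as np
for n in ["scene","top"]:
    p,d=snapshot(n); cv2.imwrite(f"pics/{n}0.png",cv2.cvtColor(p,cv2.COLOR_RGB2BGR)); np.save(f"pics/{n}0.npy",d)
    c=camera_info(n); print(n,{k:np.round(np.array(v),4).tolist() for k,v in c.items()})
print({k:np.round(np.array(v),4).tolist() for k,v in camera_info("wrist").items()})
print(status.read_state())
E
```

```text
pics
scene {'mtx': [[512.4777, 0.0, 317.0512], [0.0, 512.4777, 203.1709], [0.0, 0.0, 1.0]], 'k1': -0.0113, 'R': [[-0.6383, -0.7698, -0.0054], [-0.4512, 0.3798, -0.8075], [0.6237, -0.513, -0.5898]], 't': [0.339, 0.3295, 1.2843]}
top {'mtx': [[448.5042, 0.0, 310.4747], [0.0, 448.5042, 198.289], [0.0, 0.0, 1.0]], 'k1': 0.0224, 'R': [[-0.0104, -0.9999, 0.0013], [-0.9917, 0.0101, -0.1283], [0.1283, -0.0027, -0.9917]], 't': [-0.0179, 0.5887, 1.3026]}
{'mtx': [[278.5269, 0.0, 319.5883], [0.0, 278.5269, 202.1177], [0.0, 0.0, 1.0]], 'k1': -0.05, 'hand_eye': [[0.001, -0.9467, -0.322, 0.0822], [1.0, 0.0008, 0.0007, 0.0], [-0.0004, -0.322, 0.9467, -0.1437], [0.0, 0.0, 0.0, 1.0]]}
{'clock': 0.1, 'q': array([ 1.12118537,  0.57645096,  0.0248317 ,  1.43785012, -0.01498473,
        1.12901224, -0.05647585]), 'dq': array([-0.00093198, -0.00233836, -0.00046478, -0.00081541, -0.00010855,
       -0.00121167,  0.00098256]), 'effort': array([ 7.16320807e-03, -7.67298818e+01,  2.25874119e+00, -2.86603135e+01,
        1.59899454e-02,  8.68388131e-03,  5.06606477e-05]), 'tool_pos': array([ 0.24130959, -0.62993789,  0.23051736]), 'tool_rot': array([-7.46531450e-04,  9.83312175e-01,  1.81924647e-01, -1.80934807e-04]), 'wrist_force': array([ 0.4210336 , -0.09799025, -0.46012839]), 'ft_torque': array([-0.02531394,  0.00569619,  0.01037995]), 'finger_force': 0.0, 'grip_width': 0.08513785322406997}
```

View pics/top0.png

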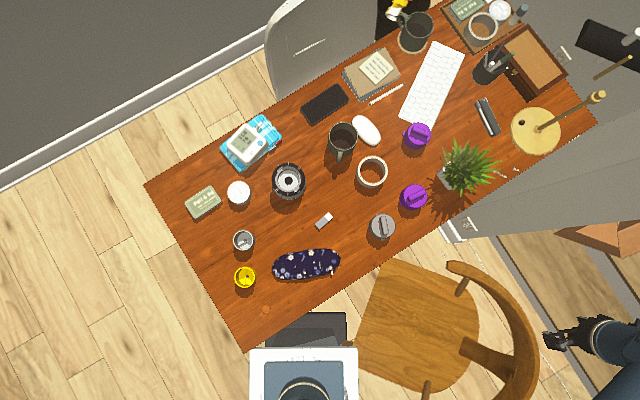

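View pics/scene0.png

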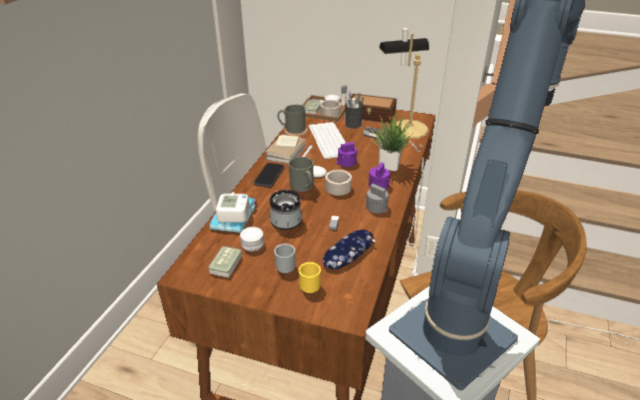

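The top view shows these candidates:
- **Cup:** steel at (243,240), and a yellow look-alike at (245,277), which I reject.
- **Lid:** grey at (383,226), and purple look-alikes at (414,196) and (418,134), which I reject.
- **Motor base:** at (289,181).

In the scene view the same things are: cup (285,259), lid (377,199), base (286,210). Next I measure all three in both views and check a close crop.

```bash
cat > h.py <<'E'
import numpy as np,cv2
from scipy.spatial.transform import Rotation as Ro
from workcell import status,snapshot,camera_info
def pose(s=None):
    s=s or status.read_state(); q=np.array(s["tool_rot"]); T=np.eye(4)
    T[:3,:3]=Ro.from_quat(q[[1,2,3,0]]).as_matrix(); T[:3,3]=s["tool_pos"]; return T
def cam(n,Tt=None):
    c=camera_info(n); T=np.eye(4)
    if n=="wrist": T=Tt@np.array(c["hand_eye"])
    else:
        R=np.array(c["R"]);T[:3,:3]=R.T;T[:3,3]=-R.T@np.array(c["t"])
    return np.array(c["mtx"]),np.array([c["k1"],0,0,0,0.]),T
def rays(C,uv):
    K,k,T=C; u=cv2.undistortPoints(np.array(uv,float).reshape(-1,1,2),K,k).reshape(-1,2)
    return np.c_[u,np.ones(len(u))]@T[:3,:3].T
def cloud(C,d):
    h,w=d.shape; v,u=np.mgrid[:h,:w]; r=rays(C,np.c_[u.ravel(),v.ravel()])
    P=(C[2][:3,3]+r*d.reshape(-1,1)).reshape(h,w,3); P[d==0]=np.nan; return P
def proj(C,X):
    K,k,T=C; Ti=np.linalg.inv(T); return cv2.projectPoints(np.array(X,float).reshape(-1,3),cv2.Rodrigues(Ti[:3,:3])[0],Ti[:3,3],K,k)[0].reshape(-1,2)
def atz(C,uv,z):
    r=rays(C,uv); o=C[2][:3,3]; return o+r*((z-o[2])/r[:,2])[:,None]
def rim(P,c,z0,z1,r):  # points near c in a height band
    m=(np.hypot(P[...,0]-c[0],P[...,1]-c[1])<r)&(P[...,2]>z0)&(P[...,2]<z1); return m
def circ(X):
    A=np.c_[2*X[:,:2],np.ones(len(X))]; s=np.linalg.lstsq(A,(X[:,:2]**2).sum(1),rcond=None)[0]
    return s[:2],np.sqrt(s[2]+s[0]**2+s[1]**2)
E
python3 - <<'E'
from h import *
import json
px={"top":dict(cup=(243,240),lid=(383,226),base=(289,181)),"scene":dict(cup=(285,259),lid=(377,199),base=(286,210))}
for n in px:
    C=cam(n); P=cloud(C,np.load(f"pics/{n}0.npy"))
    for k,(u,v) in px[n].items():
        c=atz(C,[(u,v)],dict(cup=.03,lid=.06,base=.06)[k])[0]
        X=P[rim(P,c,.01,.15,.07)]; zm=np.nanpercentile(X[:,2],98)
        T=X[X[:,2]>zm-.008]; lo,hi=np.percentile(T[:,:2],[1,99],axis=0)
        print(n,k,c.round(3),"topz",zm.round(3),"mid",((lo+hi)/2).round(3),"ext",(hi-lo).round(3),len(T))
    im=cv2.imread(f"pics/{n}0.png")
im=cv2.imread("pics/top0.png"); a=im[150:270,200:320];b=im[150:270,340:460]
s=cv2.imread("pics/scene0.png")[140:300,240:400]
cv2.imwrite("pics/crop1.png",np.hstack([cv2.resize(x,(260,260),interpolation=3) for x in (a,b,s)]))
E
```

```text
top cup [0.467 0.178 0.03 ] topz 0.065 mid [0.466 0.174] ext [0.058 0.055] 67
top lid [ 0.502 -0.234  0.06 ] topz 0.081 mid [ 0.504 -0.235] ext [0.052 0.019] 101
top base [0.638 0.039 0.06 ] topz 0.091 mid [0.641 0.041] ext [0.092 0.093] 270
scene cup [0.467 0.172 0.03 ] topz 0.064 mid [0.464 0.174] ext [0.059 0.058] 106
scene lid [ 0.478 -0.208  0.06 ] topz 0.082 mid [ 0.501 -0.235] ext [0.054 0.023] 65
scene base [0.62  0.053 0.06 ] topz 0.091 mid [0.637 0.042] ext [0.091 0.093] 211
```

View pics/crop1.png

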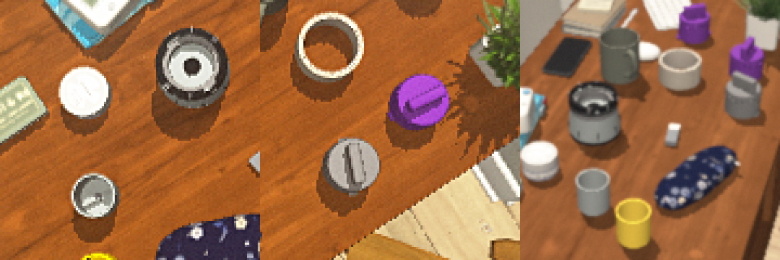

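The crop confirms the choices: the steel cup, the grey lid with its bar roughly along world x, and the base with a black collar. Next I check heights along the route (chair back, plant) and work out the first move, to above the lid.

```bash
cat >> h.py <<'E'
def go(x,y,z,ax,T=None):
    """rows' numbers for target TCP, tool-down with tool x at world angle ax"""
    T=pose() if T is None else T
    G=np.eye(4); c,s=np.cos(ax),np.sin(ax); G[:3,:3]=np.array([[c,s,0],[s,-c,0],[0,0,-1]]).astype(float); G[:3,3]=x,y,z
    D=np.linalg.inv(T)@G; return "d",(D[:3,3]*1000).round(1),"w",Ro.from_matrix(D[:3,:3]).as_rotvec().round(4)
E
python3 - <<'E'
from h import *
P=cloud(cam("top"),np.load("pics/top0.npy")).reshape(-1,3)
for y in np.arange(-.7,.3,.1):
    print(round(y,1),[ (round(x,1),round(float(np.nanmax(np.r_[-9,P[(abs(P[:,0]-x)<.05)&(abs(P[:,1]-y)<.05),2]])),2)) for x in np.arange(.1,.8,.1)])
print(go(.46,-.235,.36,0.0)); print(go(.46,-.235,.36,np.pi))
E
```

```text
-0.7 [(np.float64(0.1), 0.05), (np.float64(0.2), 0.04), (np.float64(0.3), 0.35), (np.float64(0.4), 0.33), (np.float64(0.5), 0.51), (np.float64(0.6), 0.52), (np.float64(0.7), 0.42)]
-0.6 [(np.float64(0.1), 0.05), (np.float64(0.2), 0.52), (np.float64(0.3), 0.61), (np.float64(0.4), 0.01), (np.float64(0.5), 0.51), (np.float64(0.6), 0.55), (np.float64(0.7), 0.14)]
-0.5 [(np.float64(0.1), -0.32), (np.float64(0.2), 0.7), (np.float64(0.3), 0.63), (np.float64(0.4), 0.01), (np.float64(0.5), 0.0), (np.float64(0.6), 0.19), (np.float64(0.7), 0.21)]
-0.4 [(np.float64(0.1), -0.32), (np.float64(0.2), 0.69), (np.float64(0.3), -0.31), (np.float64(0.4), -0.01), (np.float64(0.5), 0.01), (np.float64(0.6), 0.17), (np.float64(0.7), 0.2)]
-0.3 [(np.float64(0.1), -0.31), (np.float64(0.2), -0.31), (np.float64(0.3), -0.31), (np.float64(0.4), 0.01), (np.float64(0.5), 0.06), (np.float64(0.6), 0.08), (np.float64(0.7), 0.05)]
-0.2 [(np.float64(0.1), 0.0), (np.float64(0.2), -0.01), (np.float64(0.3), 0.0), (np.float64(0.4), 0.01), (np.float64(0.5), 0.08), (np.float64(0.6), 0.05), (np.float64(0.7), 0.1)]
-0.1 [(np.fl
[... 179 characters left out ...]
oat64(0.1), 0.27), (np.float64(0.2), 0.01), (np.float64(0.3), 0.01), (np.float64(0.4), 0.04), (np.float64(0.5), 0.02), (np.float64(0.6), 0.09), (np.float64(0.7), 0.09)]
0.1 [(np.float64(0.1), 0.14), (np.float64(0.2), 0.01), (np.float64(0.3), 0.07), (np.float64(0.4), 0.06), (np.float64(0.5), 0.07), (np.float64(0.6), 0.09), (np.float64(0.7), 0.09)]
0.2 [(np.float64(0.1), 0.01), (np.float64(0.2), 0.01), (np.float64(0.3), 0.07), (np.float64(0.4), 0.07), (np.float64(0.5), 0.07), (np.float64(0.6), 0.05), (np.float64(0.7), 0.08)]
('d', array([ 345.5, -290.8, -129.1]), 'w', array([-0.0015,  0.0004,  0.3659]))
('d', array([ 345.5, -290.8, -129.1]), 'w', array([-5.0000e-04, -2.1000e-03, -2.7757e+00]))
```

```bash
python3 -c "
from h import *
print(go(.52,-.235,.33,0.0))"
python3 -m pendant '[{"dz":-50},{"dz":-100},{"dx":50,"dy":-45,"dz":-100,"wz":0.06},{"dx":90,"dy":-75,"dz":-100,"wz":0.12},{"dx":130,"dy":-105,"dz":-100,"wz":0.18},{"dx":170,"dy":-135,"dz":-100,"wz":0.24},{"dx":210,"dy":-165,"dz":-100,"wz":0.3},{"dx":250,"dy":-200,"dz":-100,"wz":0.366},{"dx":290,"dy":-230,"dz":-100,"wz":0.366},{"dx":330,"dy":-260,"dz":-100,"wz":0.366}]' 1 40; python3 -c "
from h import *
print(go(.52,-.235,.33,0.0)); print(go(.49,.174,.3,0.0)); print(status.read_state()['q'].round(2))"
```

```text
('d', array([ 401.5, -269.2,  -99.1]), 'w', array([-0.0015,  0.0004,  0.3659]))
('d', array([ 401.5, -269.2,  -99.1]), 'w', array([-0.0015,  0.0004,  0.3659]))
('d', array([ 519.9, -661.9,  -68.5]), 'w', array([-0.0015,  0.0004,  0.3659]))
[ 1.12  0.58  0.02  1.44 -0.01  1.13 -0.06]validation failed for argument at $[0]...
```

```bash

python3 -m pendant '[{"dx":0,"dy":0,"dz":-50,"wx":0,"wy":0,"wz":0},{"dx":0,"dy":0,"dz":-100,"wx":0,"wy":0,"wz":0},{"dx":50,"dy":-45,"dz":-100,"wx":0,"wy":0,"wz":0.06},{"dx":90,"dy":-75,"dz":-100,"wx":0,"wy":0,"wz":0.12},{"dx":130,"dy":-105,"dz":-100,"wx":0,"wy":0,"wz":0.18},{"dx":170,"dy":-135,"dz":-100,"wx":0,"wy":0,"wz":0.24},{"dx":210,"dy":-165,"dz":-100,"wx":0,"wy":0,"wz":0.3},{"dx":250,"dy":-200,"dz":-100,"wx":0,"wy":0,"wz":0.366},{"dx":290,"dy":-230,"dz":-100,"wx":0,"wy":0,"wz":0.366},{"dx":330,"dy":-260,"dz":-100,"wx":0,"wy":0,"wz":0.366}]' 1 40; python3 -c "
from h import *
print(go(.52,-.235,.33,0.0)); print(go(.49,.174,.3,0.0)); print(status.read_state()['q'].round(2))"
```

```text
clock: 1.1
tool_pos: [0.4464, -0.2847, 0.3312]
tool_rot: [-0.0, 1.0, -0.0, -0.0]
wrist_force: [0.9, -0.7, 0.1]
grip_width: 0.0854
finger_force: 0.0
('d', array([ 73.6, -49.8,   1.2]), 'w', array([-0.    ,  0.0003, -0.0004]))
('d', array([  43.5, -458.7,   31.2]), 'w', array([-0.    ,  0.0003, -0.0004]))
[ 0.48  0.28 -0.    1.65  0.    1.21 -1.09]
```

```bash

python3 -m pendant '[{"dx":40,"dy":-25,"dz":0,"wx":0,"wy":0,"wz":0},{"dx":74,"dy":-50,"dz":10,"wx":0,"wy":0,"wz":0},{"dx":74,"dy":-50,"dz":10,"wx":0,"wy":0,"wz":0},{"dx":74,"dy":-50,"dz":10,"wx":0,"wy":0,"wz":0}]' && python3 - <<'E'
from h import *
T=pose(); p,d=snapshot("wrist"); C=cam("wrist",T)
np.savez("pics/w1.npz",p=p,d=d,T=T); cv2.imwrite("pics/w1.png",cv2.cvtColor(p,cv2.COLOR_RGB2BGR))
P=cloud(C,d); m=rim(P,(.503,-.235),.072,.09,.05); X=P[m]
print("bar",cv2.minAreaRect((X[:,:2]*1000).astype(np.float32)),np.percentile(X[:,2],[5,50,95]),m.sum())
m=rim(P,(.503,-.235),.045,.068,.05); X=P[m]; print("top",cv2.minEnclosingCircle((X[:,:2]*1000).astype(np.float32)),np.median(X[:,2]))
E
```

```text
clock: 1.5
tool_pos: [0.5201, -0.2359, 0.3204]
tool_rot: [-0.0, 1.0, 0.001, -0.001]
wrist_force: [-0.9, -0.3, 0.9]
grip_width: 0.0857
finger_force: 0.0
bar ((503.92529296875, -237.67588806152344), (53.923702239990234, 16.037216186523438), 9.471641540527344) [0.07753686 0.08070198 0.08224821] 413
top ((503.7215881347656, -237.71604919433594), 36.91742706298828) 0.05555719327313691
```

View pics/w1.png

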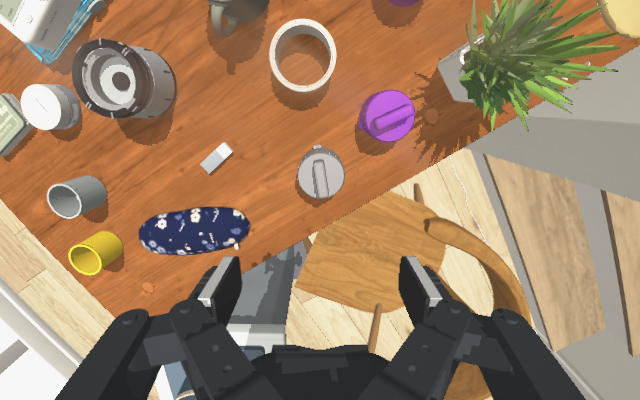

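The wrist view shows the lid at (320,172), cup at (77,197) and base at (123,77). The lid is at (503.9, −237.7) mm with its bar turned +9.5°, standing 81 mm high. Next I move so that both cup and base are in view.

```bash

python3 -m pendant '[{"dx":10,"dy":-45,"dz":0,"wx":0,"wy":0,"wz":0},{"dx":20,"dy":-90,"dz":0,"wx":0,"wy":0,"wz":0},{"dx":30,"dy":-135,"dz":0,"wx":0,"wy":0,"wz":0},{"dx":40,"dy":-180,"dz":0,"wx":0,"wy":0,"wz":0},{"dx":50,"dy":-225,"dz":0,"wx":0,"wy":0,"wz":0},{"dx":50,"dy":-270,"dz":0,"wx":0,"wy":0,"wz":0},{"dx":50,"dy":-315,"dz":0,"wx":0,"wy":0,"wz":0},{"dx":50,"dy":-355,"dz":0,"wx":0,"wy":0,"wz":0},{"dx":50,"dy":-355,"dz":0,"wx":0,"wy":0,"wz":0},{"dx":50,"dy":-355,"dz":0,"wx":0,"wy":0,"wz":0}]' && python3 - <<'E'
from h import *
T=pose(); p,d=snapshot("wrist"); C=cam("wrist",T)
np.savez("pics/w2.npz",p=p,d=d,T=T); cv2.imwrite("pics/w2.png",cv2.cvtColor(p,cv2.COLOR_RGB2BGR))
P=cloud(C,d); 
for n,c,a,b,r in (("cup",(.465,.174),.057,.07,.045),("collar",(.639,.041),.082,.093,.06)):
    X=P[rim(P,c,a,b,r)]; print(n,circ(X[np.hypot(*(X[:,:2]-c).T)>.02]),cv2.minEnclosingCircle((X[:,:2]*1000).astype(np.float32)),np.median(X[:,2]),len(X))
c=P[rim(P,(.639,.041),.082,.093,.06)]; (x,y),_=cv2.minEnclosingCircle((c[:,:2]).astype(np.float32))
# rectified orthographic view at collar top, 0.4 mm/px, up=+x, left=+y
g=np.arange(-.06,.06,.0004); yy,xx=np.meshgrid(-g,-g)
uv=proj(C,np.c_[(x+xx).ravel(),(y+yy).ravel(),np.full(xx.size,.088)]).astype(np.float32).reshape(*xx.shape,2)
im=cv2.remap(cv2.cvtColor(p,cv2.COLOR_RGB2BGR),uv[...,0],uv[...,1],1)
cv2.imwrite("pics/ortho2.png",cv2.resize(im,(600,600),interpolation=2)); print(x,y)
E
```

```text
clock: 2.55
tool_pos: [0.5698, 0.1174, 0.3215]
tool_rot: [0.0, 1.0, -0.0, 0.0]
wrist_force: [-0.3, -0.9, -0.8]
grip_width: 0.0856
finger_force: 0.0
cup (array([0.46624529, 0.17151106]), np.float64(0.027759826125645034)) ((465.6557922363281, 171.8280792236328), 29.742958068847656) 0.06278309908131838 292
collar (array([0.64088577, 0.03951659]), np.float64(0.04346186781919179)) ((640.2156982421875, 38.270835876464844), 49.825984954833984) 0.08829778937420366 1558
0.640153169631958 0.03820854797959328
```

View pics/ortho2.png

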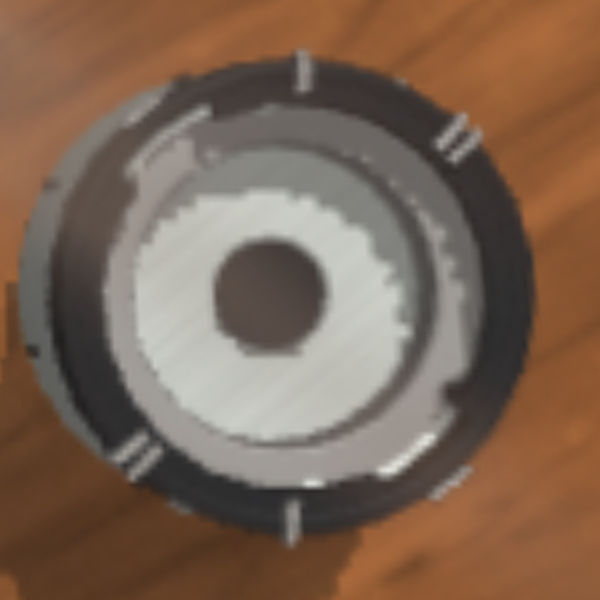

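The ortho view (5 px/mm, up = +x) puts the collar centre at (298,298) px, which is about (0.6406, 0.039). The half ribs at (305,72) and (291,523) and the lock ribs at (459,140) and (137,457) both put the gap at +39.4°. The cup is at (0.466, 0.172). I go down to it.

```bash

python3 -m pendant '[{"dx":-35,"dy":-18,"dz":20,"wx":0,"wy":0,"wz":0},{"dx":-70,"dy":-36,"dz":45,"wx":0,"wy":0,"wz":0},{"dx":-104,"dy":-54.5,"dz":80,"wx":0,"wy":0,"wz":0},{"dx":-104,"dy":-54.5,"dz":125,"wx":0,"wy":0,"wz":0},{"dx":-104,"dy":-54.5,"dz":165,"wx":0,"wy":0,"wz":0},{"dx":-104,"dy":-54.5,"dz":200,"wx":0,"wy":0,"wz":0},{"dx":-104,"dy":-54.5,"dz":200,"wx":0,"wy":0,"wz":0}]' && python3 - <<'E'
from h import *
T=pose(); p,d=snapshot("wrist"); C=cam("wrist",T)
P=cloud(C,d); X=P[rim(P,(.466,.172),.055,.07,.04)]
print("cup",circ(X),cv2.minEnclosingCircle((X[:,:2]*1000).astype(np.float32)),len(X))
print(go(.466,.172,.032,0)); print(pose()[:3,3], status.read_state()['q'].round(2))
E
```

```text
clock: 3.3
tool_pos: [0.4642, 0.1694, 0.1182]
tool_rot: [0.002, 1.0, -0.002, -0.003]
wrist_force: [-0.0, 0.3, 1.1]
grip_width: 0.085
finger_force: 0.0
cup (array([0.466561  , 0.17176312]), np.float64(0.027554539144453157)) ((465.73455810546875, 171.6718292236328), 29.81304359436035) 1284
('d', array([ 0.8, -1.8, 88.5]), 'w', array([ 0.0023,  0.0032, -0.003 ]))
[0.46544483 0.17035816 0.12047383] [-0.33  0.46 -0.16  2.03  0.12  0.66 -2.14]
```

```bash

python3 -m pendant '[{"dx":0,"dy":0,"dz":30,"wx":0,"wy":0,"wz":0},{"dx":0,"dy":0,"dz":60,"wx":0,"wy":0,"wz":0},{"dx":0,"dy":0,"dz":80,"wx":0,"wy":0,"wz":0},{"dx":0,"dy":0,"dz":89,"wx":0,"wy":0,"wz":0},{"dx":0,"dy":0,"dz":89,"wx":0,"wy":0,"wz":0},{"dx":0,"dy":0,"dz":89,"wx":0,"wy":0,"wz":0}]' && python3 -m pendant '[{"dx":0,"dy":0,"dz":0,"wx":0,"wy":0,"wz":0},{"dx":0,"dy":0,"dz":0,"wx":0,"wy":0,"wz":0},{"dx":0,"dy":0,"dz":0,"wx":0,"wy":0,"wz":0},{"dx":0,"dy":0,"dz":0,"wx":0,"wy":0,"wz":0},{"dx":0,"dy":0,"dz":0,"wx":0,"wy":0,"wz":0},{"dx":0,"dy":0,"dz":0,"wx":0,"wy":0,"wz":0},{"dx":0,"dy":0,"dz":0,"wx":0,"wy":0,"wz":0},{"dx":0,"dy":0,"dz":0,"wx":0,"wy":0,"wz":0}]' -1 30
```

```text
clock: 3.95
tool_pos: [0.4671, 0.1727, 0.0338]
tool_rot: [-0.0, 1.0, -0.001, 0.001]
wrist_force: [0.6, 0.7, 0.1]
grip_width: 0.0855
finger_force: 0.0
clock: 4.75
tool_pos: [0.4667, 0.1729, 0.0335]
tool_rot: [-0.0, 1.0, -0.0, 0.001]
wrist_force: [-1.5, -1.0, 10.7]
grip_width: 0.0566
finger_force: 29.9
```

```bash

python3 -m pendant '[{"dx":0,"dy":0,"dz":-30,"wx":0,"wy":0,"wz":0},{"dx":0,"dy":0,"dz":-75,"wx":0,"wy":0,"wz":0},{"dx":0,"dy":0,"dz":-120,"wx":0,"wy":0,"wz":0},{"dx":35,"dy":27,"dz":-120,"wx":0,"wy":0,"wz":0},{"dx":70,"dy":54,"dz":-120,"wx":0,"wy":0,"wz":0},{"dx":105,"dy":81,"dz":-120,"wx":0,"wy":0,"wz":0},{"dx":140,"dy":107,"dz":-120,"wx":0,"wy":0,"wz":0},{"dx":174,"dy":133,"dz":-120,"wx":0,"wy":0,"wz":0},{"dx":174,"dy":133,"dz":-120,"wx":0,"wy":0,"wz":0},{"dx":174,"dy":133,"dz":-120,"wx":0,"wy":0,"wz":0}]' && python3 - <<'E'
from h import *
T=pose(); p,d=snapshot("wrist"); C=cam("wrist",T)
np.savez("pics/w3.npz",p=p,d=d,T=T); cv2.imwrite("pics/w3.png",cv2.cvtColor(p,cv2.COLOR_RGB2BGR))
P=cloud(C,d); t=T[:3,3]; X=P[rim(P,t,t[2]+.018,t[2]+.036,.04)]
print(t,"cup rim",circ(X),cv2.minEnclosingCircle((X[:,:2]*1000).astype(np.float32)),np.median(X[:,2]),len(X))
X=P[rim(P,(.6406,.039),.083,.092,.052)];print("collar",circ(X),len(X))
for n in ("top","scene"):
    p2,d2=snapshot(n);P=cloud(cam(n),d2);X=P[rim(P,t,t[2]+.012,t[2]+.036,.04)];print(n,"rim",len(X),np.median(X,0) if len(X) else 0)
E
```

```text
clock: 5.75
tool_pos: [0.64, 0.0387, 0.152]
tool_rot: [-0.0, 1.0, -0.001, -0.0]
wrist_force: [0.3, -0.3, -1.7]
grip_width: 0.0563
finger_force: 33.8
[0.63996032 0.03871912 0.15195417] cup rim (array([0.64125999, 0.03852094]), np.float64(0.028802425478584404)) ((645.7252807617188, 38.66218185424805), 39.52992630004883) 0.18001079914689616 5442
collar (array([0.64195685, 0.03911626]), np.float64(0.043168122790594815)) 2628
top rim 0 0
scene rim 206 [0.62796644 0.03333689 0.17449545]
```

View pics/w3.png

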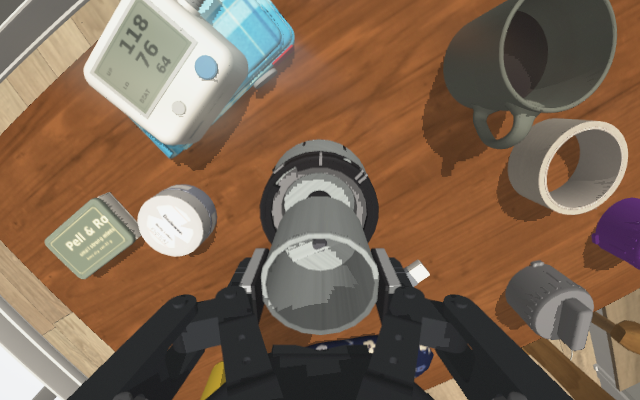

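The cup hangs upright in line with the collar: rim centre at column 320, collar at column 320. I lower it slowly.

```bash

python3 -m pendant '[{"dx":1.2,"dy":-0.3,"dz":15,"wx":0,"wy":0,"wz":0},{"dx":1.2,"dy":-0.3,"dz":30,"wx":0,"wy":0,"wz":0},{"dx":1.2,"dy":-0.3,"dz":38,"wx":0,"wy":0,"wz":0},{"dx":1.2,"dy":-0.3,"dz":42,"wx":0,"wy":0,"wz":0},{"dx":1.2,"dy":-0.3,"dz":46,"wx":0,"wy":0,"wz":0},{"dx":1.2,"dy":-0.3,"dz":50,"wx":0,"wy":0,"wz":0},{"dx":1.2,"dy":-0.3,"dz":50,"wx":0,"wy":0,"wz":0}]' && python3 -m pendant '[{"dx":0,"dy":0,"dz":3,"wx":0,"wy":0,"wz":0},{"dx":0,"dy":0,"dz":6,"wx":0,"wy":0,"wz":0},{"dx":0,"dy":0,"dz":9,"wx":0,"wy":0,"wz":0},{"dx":0,"dy":0,"dz":10,"wx":0,"wy":0,"wz":0},{"dx":0,"dy":0,"dz":10,"wx":0,"wy":0,"wz":0}]'
```

```text
clock: 6.6
tool_pos: [0.641, 0.04, 0.102]
tool_rot: [0.0, 1.0, -0.0, -0.0]
wrist_force: [-0.2, -0.2, -1.4]
grip_width: 0.0564
finger_force: 33.8
clock: 7.1
tool_pos: [0.641, 0.04, 0.0921]
tool_rot: [-0.0, 1.0, -0.0, -0.0]
wrist_force: [0.2, -0.3, -1.5]
grip_width: 0.0563
finger_force: 33.8
```

```bash

python3 -m pendant '[{"dx":0,"dy":0,"dz":1,"wx":0,"wy":0,"wz":0},{"dx":0,"dy":0,"dz":2,"wx":0,"wy":0,"wz":0},{"dx":0,"dy":0,"dz":2,"wx":0,"wy":0,"wz":0}]' && python3 -m pendant '[{"dx":0,"dy":0,"dz":0,"wx":0,"wy":0,"wz":0},{"dx":0,"dy":0,"dz":0,"wx":0,"wy":0,"wz":0},{"dx":0,"dy":0,"dz":0,"wx":0,"wy":0,"wz":0},{"dx":0,"dy":0,"dz":0,"wx":0,"wy":0,"wz":0},{"dx":0,"dy":0,"dz":0,"wx":0,"wy":0,"wz":0},{"dx":0,"dy":0,"dz":0,"wx":0,"wy":0,"wz":0}]' 1 && python3 -m pendant '[{"dx":0,"dy":0,"dz":-20,"wx":0,"wy":0,"wz":0},{"dx":0,"dy":0,"dz":-60,"wx":0,"wy":0,"wz":0},{"dx":0,"dy":0,"dz":-105,"wx":0,"wy":0,"wz":0},{"dx":-30,"dy":0,"dz":-150,"wx":0,"wy":0,"wz":0},{"dx":-60,"dy":0,"dz":-180,"wx":0,"wy":0,"wz":0},{"dx":-60,"dy":0,"dz":-180,"wx":0,"wy":0,"wz":0},{"dx":-60,"dy":0,"dz":-180,"wx":0,"wy":0,"wz":0}]' && python3 - <<'E'
from h import *
T=pose(); p,d=snapshot("wrist"); C=cam("wrist",T)
np.savez("pics/w4.npz",p=p,d=d,T=T)
P=cloud(C,d); X=P[rim(P,(.6406,.0392),.108,.13,.06)]; print("rim",circ(X),cv2.minEnclosingCircle((X[:,:2]*1000).astype(np.float32)),np.percentile(X[:,2],[50,90]),len(X))
X=P[rim(P,(.6406,.0392),.083,.093,.06)]; print("collar",circ(X),cv2.minEnclosingCircle((X[:,:2]*1000).astype(np.float32)),len(X))
uv=proj(C,[.6406,.039,.1])[0].astype(int); im=cv2.cvtColor(p,cv2.COLOR_RGB2BGR)[max(0,uv[1]-90):uv[1]+90,uv[0]-90:uv[0]+90]
cv2.imwrite("pics/w4.png",cv2.resize(im,(540,540),interpolation=2)); print(uv)
E
```

```text
clock: 7.4
tool_pos: [0.6413, 0.04, 0.0907]
tool_rot: [-0.0, 1.0, -0.0, 0.0]
wrist_force: [-1.1, -0.2, 2.1]
grip_width: 0.0563
finger_force: 34.1
clock: 8.0
tool_pos: [0.6412, 0.04, 0.0903]
tool_rot: [-0.0, 1.0, -0.0, -0.0]
wrist_force: [-0.1, 0.1, 0.0]
grip_width: 0.0857
finger_force: 0.0
clock: 8.7
tool_pos: [0.5812, 0.04, 0.2714]
tool_rot: [-0.0, 1.0, -0.0, 0.001]
wrist_force: [0.3, 0.3, -0.5]
grip_width: 0.085
finger_force: 0.0
rim (array([0.64093159, 0.03965063]), np.float64(0.02768520017282969)) ((640.683837890625, 39.770545959472656), 29.807655334472656) [0.1198786  0.12103602] 668
collar (array([0.64125293, 0.03900772]), np.float64(0.04290820574764213)) ((640.9345703125, 38.95777130126953), 49.650691986083984) 2013
[320 130]
```

View pics/w4.png

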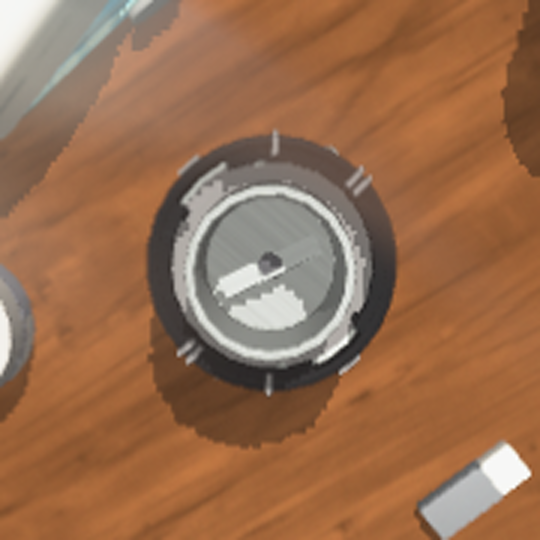

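The cup is seated: rim at 0.120, about 0.7 mm off axis, with the collar axis at (0.641, 0.039) and the gap at +39.3°. Next is the lid.

```bash

python3 -m pendant '[{"dx":-10,"dy":40,"dz":0,"wx":0,"wy":0,"wz":-0.02},{"dx":-20,"dy":80,"dz":0,"wx":0,"wy":0,"wz":-0.04},{"dx":-32,"dy":125,"dz":0,"wx":0,"wy":0,"wz":-0.07},{"dx":-44,"dy":170,"dz":10,"wx":0,"wy":0,"wz":-0.1},{"dx":-57,"dy":215,"dz":30,"wx":0,"wy":0,"wz":-0.13},{"dx":-70,"dy":255,"dz":60,"wx":0,"wy":0,"wz":-0.165},{"dx":-77,"dy":278,"dz":95,"wx":0,"wy":0,"wz":-0.165},{"dx":-77,"dy":278,"dz":110,"wx":0,"wy":0,"wz":-0.165},{"dx":-77,"dy":278,"dz":110,"wx":0,"wy":0,"wz":-0.165},{"dx":-77,"dy":278,"dz":110,"wx":0,"wy":0,"wz":-0.165}]' && python3 - <<'E'
from h import *
T=pose(); p,d=snapshot("wrist"); C=cam("wrist",T)
P=cloud(C,d); X=P[rim(P,(.504,-.238),.074,.088,.05)]
b=cv2.minAreaRect((X[:,:2]*1000).astype(np.float32)); print("bar",b,np.median(X[:,2]),len(X))
X=P[rim(P,(.504,-.238),.045,.065,.05)];print("top",cv2.minEnclosingCircle((X[:,:2]*1000).astype(np.float32)),np.median(X[:,2]))
print(go(b[0][0]/1e3,b[0][1]/1e3,.058,.165),T[:3,3])
E
```

```text
clock: 9.75
tool_pos: [0.5045, -0.2374, 0.1595]
tool_rot: [-0.001, 0.997, 0.083, -0.001]
wrist_force: [1.2, -0.2, 0.4]
grip_width: 0.0854
finger_force: 0.0
bar ((504.42193603515625, -237.87741088867188), (53.24531173706055, 15.234071731567383), 8.922086715698242) 0.08078214798437149 1064
top ((504.2970886230469, -237.55006408691406), 37.03306198120117) 0.055628387284448036
('d', array([ -0.7,   0.5, 102.4]), 'w', array([-0.0004, -0.0002,  0.001 ])) [ 0.50447327 -0.23740612  0.15950534]
```

```bash

python3 -m pendant '[{"dx":0,"dy":0,"dz":40,"wx":0,"wy":0,"wz":0},{"dx":0,"dy":0,"dz":75,"wx":0,"wy":0,"wz":0},{"dx":0,"dy":0,"dz":95,"wx":0,"wy":0,"wz":0},{"dx":0,"dy":0,"dz":101,"wx":0,"wy":0,"wz":0},{"dx":0,"dy":0,"dz":101,"wx":0,"wy":0,"wz":0},{"dx":0,"dy":0,"dz":101,"wx":0,"wy":0,"wz":0}]' && python3 -m pendant '[{"dx":0,"dy":0,"dz":0,"wx":0,"wy":0,"wz":0},{"dx":0,"dy":0,"dz":0,"wx":0,"wy":0,"wz":0},{"dx":0,"dy":0,"dz":0,"wx":0,"wy":0,"wz":0},{"dx":0,"dy":0,"dz":0,"wx":0,"wy":0,"wz":0},{"dx":0,"dy":0,"dz":0,"wx":0,"wy":0,"wz":0},{"dx":0,"dy":0,"dz":0,"wx":0,"wy":0,"wz":0},{"dx":0,"dy":0,"dz":0,"wx":0,"wy":0,"wz":0},{"dx":0,"dy":0,"dz":0,"wx":0,"wy":0,"wz":0},{"dx":0,"dy":0,"dz":0,"wx":0,"wy":0,"wz":0},{"dx":0,"dy":0,"dz":0,"wx":0,"wy":0,"wz":0}]' -1 60
```

```text
clock: 10.4
tool_pos: [0.5053, -0.238, 0.0607]
tool_rot: [0.0, 0.997, 0.083, 0.001]
wrist_force: [-0.9, -0.5, -0.7]
grip_width: 0.0856
finger_force: 0.0
clock: 11.4
tool_pos: [0.5042, -0.2379, 0.0595]
tool_rot: [0.0, 0.997, 0.082, 0.0]
wrist_force: [-0.8, 1.3, 6.1]
grip_width: 0.0143
finger_force: 61.6
```

```bash

python3 -m pendant '[{"dx":0,"dy":0,"dz":-30,"wx":0,"wy":0,"wz":0},{"dx":0,"dy":0,"dz":-75,"wx":0,"wy":0,"wz":0},{"dx":0,"dy":0,"dz":-120,"wx":0,"wy":0,"wz":0},{"dx":15,"dy":-21,"dz":-160,"wx":0,"wy":0,"wz":0},{"dx":39,"dy":-54,"dz":-180,"wx":0,"wy":0,"wz":-0.09},{"dx":63,"dy":-88,"dz":-180,"wx":0,"wy":0,"wz":-0.18},{"dx":87,"dy":-121,"dz":-180,"wx":0,"wy":0,"wz":-0.27},{"dx":111,"dy":-154,"dz":-180,"wx":0,"wy":0,"wz":-0.36},{"dx":135,"dy":-188,"dz":-180,"wx":0,"wy":0,"wz":-0.45},{"dx":159,"dy":-221,"dz":-180,"wx":0,"wy":0,"wz":-0.522}]' && python3 -c "
from h import *
print(go(.641,.039,.215,.687))"
```

```text
clock: 12.4
tool_pos: [0.625, 0.0076, 0.2389]
tool_rot: [-0.0, 0.941, 0.338, -0.0]
wrist_force: [0.9, -0.8, -1.3]
grip_width: 0.0149
finger_force: 60.9
('d', array([ 32.4, -14. ,  23.9]), 'w', array([-0.0004,  0.0005,  0.0032]))
```

```bash

python3 -m pendant '[{"dx":32,"dy":-14,"dz":24,"wx":0,"wy":0,"wz":0},{"dx":32,"dy":-14,"dz":24,"wx":0,"wy":0,"wz":0},{"dx":32,"dy":-14,"dz":24,"wx":0,"wy":0,"wz":0}]' && python3 - <<'E'
from h import *
T=pose(); p,d=snapshot("wrist"); C=cam("wrist",T); print(go(.641,.039,.215,.687))
np.savez("pics/w5.npz",p=p,d=d,T=T);cv2.imwrite("pics/w5.png",cv2.cvtColor(p,cv2.COLOR_RGB2BGR))
P=cloud(C,d); X=P[rim(P,(.641,.039),.083,.092,.06)]; print("collar",circ(X),cv2.minEnclosingCircle((X[:,:2]*1000).astype(np.float32)),len(X))
X=P[rim(P,(.641,.039),.203,.214,.05)]; print("lid top",circ(X),cv2.minEnclosingCircle((X[:,:2]*1000).astype(np.float32)),np.median(X[:,2]),len(X))
E
```

```text
clock: 12.7
tool_pos: [0.64, 0.0379, 0.2139]
tool_rot: [-0.0, 0.941, 0.337, -0.001]
wrist_force: [-0.4, 0.0, -0.5]
grip_width: 0.0148
finger_force: 60.8
('d', array([ 2.1, -1.4, -0.3]), 'w', array([-0.0002,  0.0016, -0.0004]))
collar (array([0.6417396 , 0.03961162]), np.float64(0.042543155639165435)) ((640.794189453125, 39.163841247558594), 49.317588806152344) 1465
lid top (array([0.64267204, 0.04051318]), np.float64(0.027377978018369595)) ((640.385498046875, 38.66595458984375), 36.87599182128906) 0.2097546616967363 5202
```

View pics/w5.png

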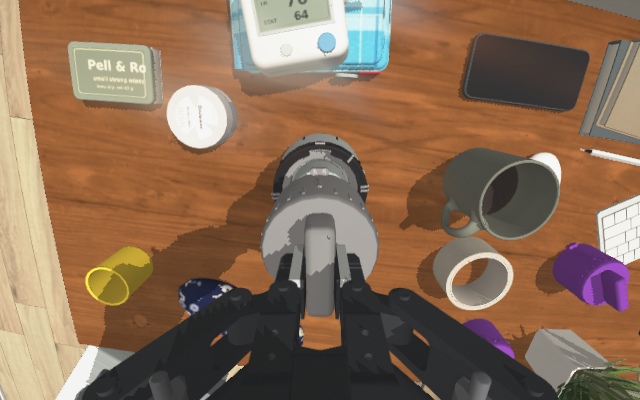

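The lid is held square, with the lid at column 320 and the gap marker at (322,138). It needs about a 0.7 mm correction. I lower it in stages.

```bash

python3 -m pendant '[{"dx":0.7,"dy":0,"dz":15,"wx":0,"wy":0,"wz":0},{"dx":0.7,"dy":0,"dz":30,"wx":0,"wy":0,"wz":0},{"dx":0.7,"dy":0,"dz":40,"wx":0,"wy":0,"wz":0},{"dx":0.7,"dy":0,"dz":50,"wx":0,"wy":0,"wz":0},{"dx":0.7,"dy":0,"dz":58,"wx":0,"wy":0,"wz":0},{"dx":0.7,"dy":0,"dz":62,"wx":0,"wy":0,"wz":0},{"dx":0.7,"dy":0,"dz":62,"wx":0,"wy":0,"wz":0}]' && python3 -m pendant '[{"dx":0,"dy":0,"dz":3,"wx":0,"wy":0,"wz":0},{"dx":0,"dy":0,"dz":6,"wx":0,"wy":0,"wz":0},{"dx":0,"dy":0,"dz":9,"wx":0,"wy":0,"wz":0},{"dx":0,"dy":0,"dz":9,"wx":0,"wy":0,"wz":0}]'
```

```text
clock: 13.45
tool_pos: [0.6409, 0.0376, 0.1529]
tool_rot: [-0.0, 0.942, 0.337, -0.0]
wrist_force: [0.6, -0.3, -1.3]
grip_width: 0.0147
finger_force: 60.8
clock: 13.85
tool_pos: [0.6409, 0.0377, 0.1439]
tool_rot: [-0.0, 0.942, 0.337, -0.0]
wrist_force: [0.5, -0.7, -0.6]
grip_width: 0.0147
finger_force: 60.8
```

```bash

python3 -m pendant '[{"dx":0,"dy":0,"dz":2,"wx":0,"wy":0,"wz":0},{"dx":0,"dy":0,"dz":4,"wx":0,"wy":0,"wz":0},{"dx":0,"dy":0,"dz":6,"wx":0,"wy":0,"wz":0},{"dx":0,"dy":0,"dz":6,"wx":0,"wy":0,"wz":0}]' && python3 -m pendant '[{"dx":0,"dy":0,"dz":1.5,"wx":0,"wy":0,"wz":0},{"dx":0,"dy":0,"dz":3,"wx":0,"wy":0,"wz":0},{"dx":0,"dy":0,"dz":3.5,"wx":0,"wy":0,"wz":0},{"dx":0,"dy":0,"dz":3.5,"wx":0,"wy":0,"wz":0}]'
```

```text
clock: 14.25
tool_pos: [0.6409, 0.0377, 0.138]
tool_rot: [-0.0, 0.942, 0.337, -0.0]
wrist_force: [-0.3, 0.5, -2.0]
grip_width: 0.0147
finger_force: 60.8
clock: 14.65
tool_pos: [0.6411, 0.0377, 0.1348]
tool_rot: [-0.0, 0.942, 0.337, -0.0]
wrist_force: [0.3, -0.3, -1.3]
grip_width: 0.0147
finger_force: 60.9
```

```bash

python3 -m pendant '[{"dx":0,"dy":0,"dz":0.5,"wx":0,"wy":0,"wz":0},{"dx":0,"dy":0,"dz":1,"wx":0,"wy":0,"wz":0},{"dx":0,"dy":0,"dz":1,"wx":0,"wy":0,"wz":0}]' && python3 -c "
from h import *
T=pose(); p,d=snapshot('wrist'); C=cam('wrist',T); P=cloud(C,d)
X=P[rim(P,(.641,.039),.12,.14,.05)]; print(cv2.minEnclosingCircle((X[:,:2]*1000).astype(np.float32)),np.median(X[:,2]))
X=P[rim(P,(.641,.039),.083,.092,.06)]; print('collar',cv2.minEnclosingCircle((X[:,:2]*1000).astype(np.float32)),np.median(X[:,2]))
print(T[:3,3])"
```

```text
clock: 14.95
tool_pos: [0.6411, 0.0378, 0.1345]
tool_rot: [0.0, 0.942, 0.337, 0.0]
wrist_force: [-2.7, 0.4, 6.2]
grip_width: 0.0146
finger_force: 61.8
((641.4415283203125, 38.44914627075195), 36.934722900390625) 0.13042368830303008
collar ((641.3407592773438, 39.46310806274414), 49.68364334106445) 0.08837430731253217
[0.64111444 0.03781015 0.13452883]
```

The lid is seated: 6 N of contact, top at 0.130, within 1 mm of the axis. I twist clockwise from above (+wz), gently.

```bash

python3 -m pendant '[{"dx":0.3,"dy":-0.4,"dz":-0.3,"wx":0,"wy":0,"wz":0.03},{"dx":0.3,"dy":-0.4,"dz":-0.3,"wx":0,"wy":0,"wz":0.08},{"dx":0.3,"dy":-0.4,"dz":-0.3,"wx":0,"wy":0,"wz":0.13},{"dx":0.3,"dy":-0.4,"dz":-0.3,"wx":0,"wy":0,"wz":0.18},{"dx":0.3,"dy":-0.4,"dz":-0.3,"wx":0,"wy":0,"wz":0.23},{"dx":0.3,"dy":-0.4,"dz":-0.3,"wx":0,"wy":0,"wz":0.28},{"dx":0.3,"dy":-0.4,"dz":-0.3,"wx":0,"wy":0,"wz":0.28}]' && python3 -c "
from h import *
s=status.read_state();print(s['ft_torque'],s['wrist_force'],Ro.from_matrix(pose()[:3,:3]).as_rotvec())"
python3 -m pendant '[{"dx":0,"dy":0,"dz":0,"wx":0,"wy":0,"wz":0.05},{"dx":0,"dy":0,"dz":0,"wx":0,"wy":0,"wz":0.1},{"dx":0,"dy":0,"dz":0,"wx":0,"wy":0,"wz":0.15},{"dx":0,"dy":0,"dz":0,"wx":0,"wy":0,"wz":0.2},{"dx":0,"dy":0,"dz":0,"wx":0,"wy":0,"wz":0.25},{"dx":0,"dy":0,"dz":0,"wx":0,"wy":0,"wz":0.3},{"dx":0,"dy":0,"dz":0,"wx":0,"wy":0,"wz":0.3}]' && python3 -c "
from h import *
s=status.read_state();print(s['ft_torque'],s['wrist_force'])"
```

```text
clock: 15.7
tool_pos: [0.6417, 0.0382, 0.1345]
tool_rot: [0.0, 0.98, 0.201, 0.001]
wrist_force: [0.8, -0.2, 3.1]
grip_width: 0.0146
finger_force: 61.5
[-0.21951057 -0.15645418  0.00870336] [ 0.7905225  -0.21043254  3.1035188 ] [3.07700043e+00 6.31906860e-01 2.09033430e-03]
clock: 16.4
tool_pos: [0.6415, 0.0389, 0.1346]
tool_rot: [-0.0, 0.999, 0.054, 0.001]
wrist_force: [-0.1, 1.7, 4.6]
grip_width: 0.0145
finger_force: 61.7
[ 0.38212592 -0.07534956  0.07945345] [-0.12257265  1.65929864  4.62320851]
```

```bash

python3 -m pendant '[{"dx":0,"dy":0,"dz":0,"wx":0,"wy":0,"wz":0.04},{"dx":0,"dy":0,"dz":0,"wx":0,"wy":0,"wz":0.08},{"dx":0,"dy":0,"dz":0,"wx":0,"wy":0,"wz":0.12},{"dx":0,"dy":0,"dz":0,"wx":0,"wy":0,"wz":0.14},{"dx":0,"dy":0,"dz":0,"wx":0,"wy":0,"wz":0.14},{"dx":0,"dy":0,"dz":0,"wx":0,"wy":0,"wz":0.14},{"dx":0,"dy":0,"dz":0,"wx":0,"wy":0,"wz":0.14}]' && python3 - <<'E'
from h import *
s=status.read_state();print(s['ft_torque'],s['wrist_force'],s['dq'].round(3))
T=pose(); p,d=snapshot('wrist'); C=cam('wrist',T); P=cloud(C,d)
X=P[rim(P,(.641,.039),.12,.14,.05)]; (x,y),r=cv2.minEnclosingCircle((X[:,:2]).astype(np.float32)); print(x,y,r,np.median(X[:,2]))
X=P[rim(P,(.641,.039),.148,.162,.04)]; print(cv2.minAreaRect((X[:,:2]*1000).astype(np.float32)))
uv=proj(C,[.641,.039,.1])[0].astype(int); print(uv)
im=cv2.cvtColor(p,cv2.COLOR_RGB2BGR)[max(0,uv[1]-130):uv[1]+130,uv[0]-130:uv[0]+130]; cv2.imwrite("pics/w6.png",cv2.resize(im,None,fx=2.2,fy=2.2,interpolation=2))
E
```

```text
clock: 17.1
tool_pos: [0.6416, 0.0389, 0.1346]
tool_rot: [-0.0, 1.0, -0.015, 0.001]
wrist_force: [1.0, 2.4, 6.3]
grip_width: 0.0146
finger_force: 61.8
[ 0.39897532 -0.09448675  0.19391577] [1.04153474 2.36536318 6.33376147] [-0.     0.001  0.001 -0.    -0.001  0.001 -0.001]
0.6423146724700928 0.03857158496975899 0.037142299115657806 0.13053034934101565
((642.9037475585938, 36.33739471435547), (52.102745056152344, 38.727359771728516), 22.5117130279541)
[318 232]
```

View pics/w6.png

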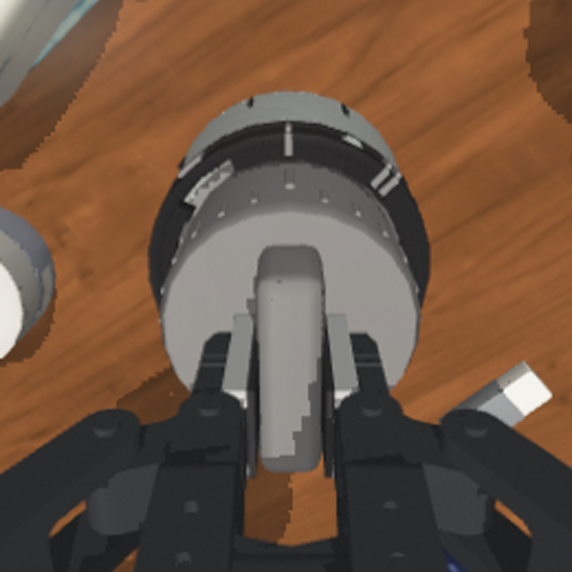

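The picture shows the lid's pointer at (289,185) lined up with the half-way rib at (288,140). The lid is down, held at 62 N, and the arm is still, so I hand it in.

```bash
python3 -c "
from workcell import order; print(order.sign_off())"
```

```text
the job is handed in; nothing more can be done
None
```

I handed the job in at about 17 s with the cup seated in the base and the lid down over it, twisted to the half-way rib and held there at about 62 N, short of the lock click; the hand-in returned no verdict.

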